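Open the reagent bay's thumb-latched gate

TASK

Open the gate of the small reagent bay: press the thumb lever's paddle down by feel to lift the latch bar out of its catch, keep it down while you push the gate inwards past the catch, and leave the gate standing wide open, about square to the front of the bay, with the lever let go. Press gently: do not ram the lever against its stop, do not force the gate while the bar is still in its catch, do not touch the bar or the catch yourself, do not fling the gate, and leave the bottle, jar, mortar and beaker where they stand.

Things in the scene. Friction and masses are not known exactly. Their poses are not given: they have to be found in the camera images.
- bay: The reagent bay (fixed): white 340 x 325 mm tray (4 mm thick) with low clear side screens (112 mm high) and a gateway at the front between two aluminium posts (24 x 26 mm, 165 mm high). Origin: on the table, in the plane of the closed gate, mid-way across the gateway. x points into the bay, y to the left along the closed gate, z up. The posts stand at y = +133 mm (hinge) and y = -135 mm (catch).
- gate (a joint): The gate's hinge: 0 closed, grows as the gate swings inwards (anticlockwise from above), 1.57 rad square to the front, end stop at 1.7. The hinge is stiff enough (0.10 N m of friction, some damping) that the gate stays where it is left. With the bar in the catch it has only about 0.016 rad of play; do not push it with more than 10 N while caught.
- gate_hinge (a point): Point on the gate's vertical hinge axis, 120 mm above the table (bay x = 0, y = +115 mm). The gate is 12 mm thick, centred on the hinge axis, 230 mm wide, from 10 to 160 mm above the table.
- push_face (a point): Point on the flat front face of the gate's push block (dark steel, on the robot's side, straddling the lever): 175 mm from the hinge axis, 135 mm above the table, 26 mm in front of the gate's mid-plane. The face is 46 mm wide, 80 to 160 mm above the table, with a 14 mm slot up to 144 mm. Its x axis points inwards, square to the gate, and turns with it. Push here with the paddle held down.
- thumb_lever: Sprung steel thumb lever through the gate. Origin on its pivot line (along the gate), 115 mm up, 175 mm from the hinge axis. In front, a 44 mm wide paddle, 30 to 70 mm out from the gate's mid-plane, clamped at an unknown height: 42 mm out its top is 107 to 131 mm up. Pressed there, the bar is clear after 8 to 12 mm; the buffered stop, at 12.5 mm, takes 5 to 8 N, then rises 6 N per mm. Stay under 20 N.
- latch_bar: The gravity latch bar, a steel bar 10 x 150 x 14 mm on the back of the gate. Origin on its pivot, 125 mm from the hinge axis, 21 mm behind the gate's mid-plane, 128.5 mm above the table. It reaches past the gate's free edge into the catch and falls back by its own weight. Not to be touched by the robot.
- catch: The dark steel catch on the back of the right-hand post. Origin on the floor of its notch, where the bar rests, 117.5 to 121.5 mm above the table; the upstand that keeps the bar from moving inwards is 8 mm high and 6 mm thick, and begins 9 mm further into the bay. The bar is past it once the gate has turned about 0.12 rad. Not to be touched.
- amber_bottle: Amber glass bottle, 64 mm across, 135 mm high, at the back of the bay. Origin at the centre of its underside. Bystander.
- small_jar: White jar with black cap, 48 mm across, 60 mm high, on the table to the left of the bay. Origin at the centre of its underside. Bystander.
- mortar: White mortar, 136 mm across, 78 mm high, with its pestle in it (105 mm high), on the table to the right of the bay. Origin at the centre of its underside. Bystander.
- beaker: Glass beaker, 82 mm across, 105 mm high, on the table to the left of the bay. Origin at the centre of its underside. Bystander.

How it is judged:
On the way:
1. the gate has been pushed past the catch (value of joint gate above 0.15 rad), for 0.05 s.
At the end, for the whole second after the job is handed in: the gate stands still, open by at least 1.2 rad (69 degrees) (value of joint gate above 1.2 rad and velocity of joint gate below 0.05 rad/s); the robot touches nothing.
It fails at once if the thumb lever is pressed with more than 20 N (contact force between any of the fingers, the arm and thumb_lever above 20 N).
It fails at once if the gate is forced (more than 15 N) while its bar is in the catch (contact force between latch_bar and catch above 15 N).
It fails at once if the robot touches the latch bar or the catch (contact force between any of the fingers, the arm and latch_bar above 0.5 N or contact force between any of the fingers, the arm and catch above 0.5 N).
It fails at once if the gate is flung (faster than 1.5 rad/s) (velocity of joint gate above 1.5 rad/s).
It fails at once if a bystander is moved by more than 15 mm or tipped (distance of any of amber_bottle, small_jar, mortar, beaker from where it was at the start of the episode above 0.015 m or angle between any of amber_bottle, small_jar, mortar, beaker's own z axis and vertical above 0.25 rad).
It also fails if it takes over 64 s, if anything falls off the work surface, if the arm or the gripper's body presses on something with over 40 N, if the wrist force passes 120 N, or if a joint passes its speed limit or range.

ROBOT

A 7-joint arm with a two-finger parallel gripper is mounted at the origin on the work surface. World frame = base frame: x ahead of the robot, y to its left, z up, the work surface at z = 0. Lengths are in m, angles in rad, forces in N, time in s.
With the tool pointing down it reaches from about 0.425 to 0.875 m from the base axis. Payload 4.7 kg.
Tool frame: the origin (TCP) lies midway between the tips of the shut fingers; the grasp point (between the pads) lies 19 mm behind it; z points along the fingers, y is the direction in which the jaws open and shut (so a half turn about z gives the same grasp; the last joint's range is limited). The gripper opens to 87 mm and grips with 3 to 60 N. Pads are 19 mm wide; open, the fingers measure 117 mm over their backs; the gripper's body (75 mm by 190 mm) begins 51 mm behind the grasp point.
Start: joints at [-1.154, 0.321, -0.07, 1.45, 0.023, 1.371, -0.057], TCP at [0.255, 0.598, 0.223] pointing down, gripper open.
Joint ranges: [-2.86, 2.86], [-0.3, 2.09], [-1.38, 1.24], [0.06, 2.45], [-1.56, 4.7], [0.09, 2.05], [-2.69, 2.69]. Speed limits (rad/s): [2.57, 2.57, 3.14, 3.14, 3.14, 3.14, 3.14].

INTERFACE

Orientations are given as a rotation vector (axis times angle).
In Python, from bench import ctrl, optics gives the robot as it stands. The module is installed in compiled form; this text tells all that it offers.
- The arm moves only by the tool step_arm, never from a script. Its argument "deltas" is a list of rows, each a list of 7 numbers: the turn, a rotation vector about the tool's x, y, z in degrees, then the shift along the tool's x, y, z in mm, then the finger opening in mm, from 0 to 87. A call has exactly 8 rows; each row is the pose to reach, as a shift and turn from the pose commanded when the call began, along the tool's axes at that moment; what a row does not reach only later rows make up. A row lasts 1/8 s, in which the tool goes at most 62.5 mm and 10.7 degrees, less where a joint would pass 70% of its speed; a pose out of reach is approached as far as the arm can. A call with a gripper value outside its range is refused whole. The fingers move at their own pace and stop on an object; "newtons" is the grip in N (left out, the last holds). Time passes only in rows, so rows that repeat a pose let the fingers close, or fill a call up. It gives the time, the measured TCP pose, the force and the opening at its end, in the units of the state.
- ctrl.get_state(): the state, without advancing time (a new reading comes with each control period).
- optics.get_image(name): name is "scene" or "top"; returns the picture (480x640x3 uint8, red, green, blue); there is no depth.
- optics.get_calibration(name): a dict with "K" (3x3 intrinsics, pixels), "R" (3x3) and "t" (3): a world point X has camera coordinates R X + t. Camera axes: x right, y down, z forward; pixel columns grow to the right and rows downward; lengths in m; the calibration is good to about 2 mm. A picture is of the moment at which its call begins. get_calibration takes no time and is no camera call.
- ctrl.close_job(): hands the job in, once; it reports no verdict.
The state is a dict: "time": time; "joint_positions": joint angles; "qd": joint speeds; "joint_torque": joint torques, N m; "position": TCP position; "tool_rot": TCP orientation; "ft_force": force on the tool from outside, world axes, zero at the start; "torque": the same for the moment, N m; "grip_width": opening from 0.0 (shut) to 1.0 (fully open).
Only numpy, scipy, OpenCV 4.12 (cv2) and the standard library are available. Lean on these libraries where they do the work, as an engineer would, in place of code of your own. Each camera call takes 0.05 s, during which the arm holds its last target.

## Working session

There is one attempt and no reset: what is moved stays moved. The work goes in short steps, Python scripts to look and compute and a tool call to move; the robot and the scene stay as the last step left them, time stands still between calls to the robot, and variables do not carry over. Pictures are saved under pics/ and viewed, and the job is handed in when it is done.

Besides the shell and the picture viewer there is one more tool, called after "Emit:" as a command line: name --pt "numbers of a row" for each row, then --argument value for the rest. step_arm: Moves the arm, as the interface text tells. Its arguments: {"type":"object","properties":{"deltas":{"type":"array"},"newtons":{"type":"number"}},"required":["deltas"]}

```bash
mkdir -p pics
python3 - <<'E'
from bench import ctrl, optics
import cv2
print(ctrl.get_state())
for n in("scene","top"):
    cv2.imwrite(f"pics/{n}0.png",optics.get_image(n)[:,:,::-1]); c=optics.get_calibration(n); print(n,c)
E
```

```text
{'time': 0.0, 'joint_positions': array([-1.15389878,  0.32184463, -0.07008029,  1.45171848,  0.02259596,
        1.37078738, -0.05691567]), 'qd': array([-4.57575762e-04,  1.08382260e-03,  1.60843246e-03, -1.03243402e-03,
       -3.58280222e-04,  9.48155205e-05,  1.67912953e-03]), 'joint_torque': array([-1.39634226e-04, -4.91296327e+01, -4.04075654e-01, -3.12525487e+01,
       -6.38505793e-02,  4.38332255e-02,  1.84499399e-04]), 'position': array([0.2546191 , 0.59743223, 0.22142561]), 'tool_rot': array([-6.28367620e-01, -3.07780358e+00,  3.05990532e-03]), 'ft_force': array([ 0.52562815, -0.08889024,  0.32120946]), 'torque': array([-0.01704533,  0.01758049, -0.00693277]), 'grip_width': 0.999848557788487}
scene {'K': array([[443.24161973,   0.        , 320.55888542],
       [  0.        , 443.24161973, 240.30378364],
       [  0.        ,   0.        ,   1.        ]]), 'R': array([[ 0.18400429,  0.98280211,  0.01557049],
       [ 0.63706112, -0.1071799 , -0.76332536],
       [-0.74852893,  0.1503745 , -0.64582657]]), 't': array([-0.16461371, -0.32262565,  1.50727851])}
top {'K': array([[528.00743925,   0.        , 326.06448506],
       [  0.        , 528.00743925, 239.74559746],
       [  0.        ,   0.        ,   1.        ]]), 'R': array([[ 0.11780947, -0.99302573, -0.00456379],
       [-0.96932222, -0.11399657, -0.21775953],
       [ 0.21572056,  0.03007792, -0.97599178]]), 't': array([-0.03780197,  0.6694721 ,  1.09641365])}
```

View pics/scene0.png

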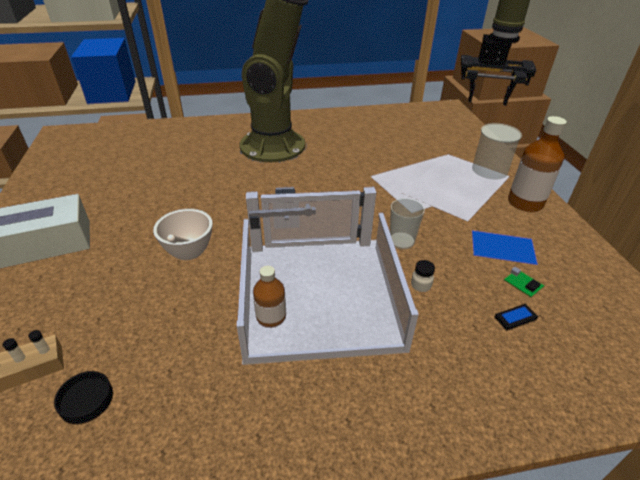

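View pics/top0.png

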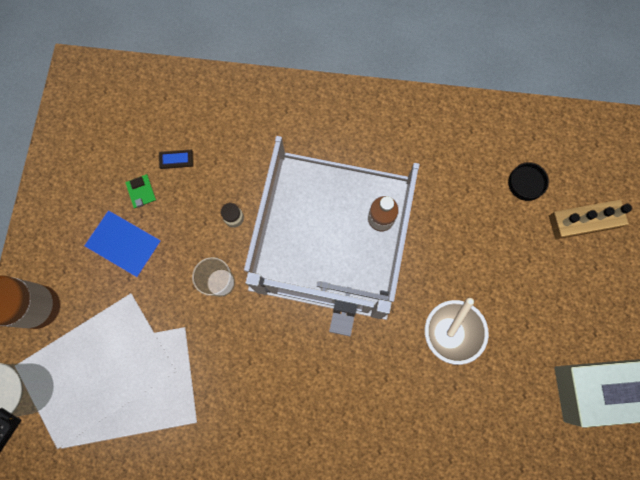

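Run:
```python
import cv2
a=cv2.imread("pics/top0.png")[255:345,230:410]; cv2.imwrite("pics/tz.png",cv2.resize(a,None,fx=4.4,fy=4.4,interpolation=cv2.INTER_CUBIC))
a=cv2.imread("pics/scene0.png")[175:265,230:390]; cv2.imwrite("pics/sz.png",cv2.resize(a,None,fx=5,fy=5,interpolation=cv2.INTER_CUBIC))
```

```text
(no output)
```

View pics/tz.png

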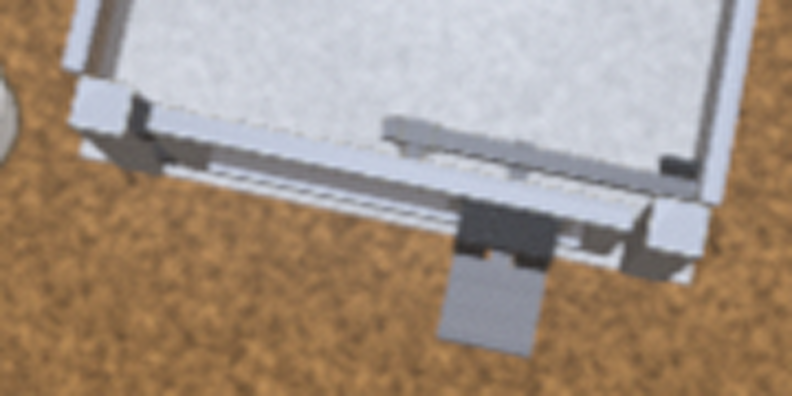

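View pics/sz.png

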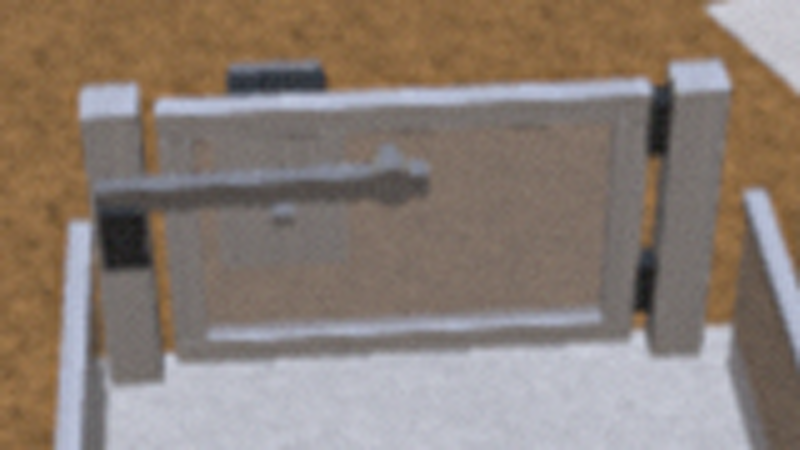

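```bash
cat > h.py <<'E'
import numpy as np
from bench import ctrl, optics
def ray(n,uv,z):
    c=optics.get_calibration(n);K,R,t=c["K"],c["R"],c["t"]
    d=R.T@np.linalg.inv(K)@np.array([uv[0],uv[1],1]); o=-R.T@t
    return o+d*(z-o[2])/d[2]
def proj(n,X):
    c=optics.get_calibration(n);p=c["K"]@(c["R"]@np.array(X)+c["t"]);return p[:2]/p[2]
E
python3 - <<'E'
from h import *
T=lambda u,v:(u/4.4+230,v/4.4+255)
S=lambda u,v:(u/5+230,v/5+175)
L=ray("top",T(103,105),.165);Rr=ray("top",T(678,227),.165)
L2=ray("scene",S(700,76),.165);R2=ray("scene",S(110,100),.165)
print(L,Rr,L2,R2,np.linalg.norm(L-Rr),np.linalg.norm(L2-R2))
for a,b in((L,Rr),(L2,R2)):
    y=(a-b)/np.linalg.norm(a-b);x=np.array([y[1],-y[0],0]);o=a-.133*y
    print("yaw",np.degrees(np.arctan2(x[1],x[0])),o, "pad tgt",o+(.115-.175)*y)
# edges of push block, paddle in bay frame (top view)
y=(L-Rr)/np.linalg.norm(L-Rr);x=np.array([y[1],-y[0],0]);o=L-.133*y;o[2]=0
for p,zs in(((440,338),(.1,.11,.12,.13)),((530,355),(.1,.11,.12,.13)),((465,205),(.16,)),((557,218),(.16,)),((460,250),(.16,)),((545,268),(.16,))):
  for z in zs:
    w=ray("top",T(*p),z)-o; print(p,z,np.round([w@x,w@y],4))
E
```

```text
[0.55219006 0.17352813 0.165     ] [ 0.52774239 -0.09202567  0.165     ] [0.55410496 0.17604495 0.165     ] [ 0.53005244 -0.09022866  0.165     ] 0.26667678762203373 0.2673577422688503
yaw -5.259993199325904 [0.53999725 0.0410882  0.165     ] pad tgt [ 0.53449673 -0.01865914  0.165     ]
yaw -5.161524599093128 [0.54213977 0.04358426 0.165     ] pad tgt [ 0.53674195 -0.01617244  0.165     ]
(440, 338) 0.1 [-0.0675 -0.0386]
(440, 338) 0.11 [-0.068  -0.0386]
(440, 338) 0.12 [-0.0685 -0.0387]
(440, 338) 0.13 [-0.0689 -0.0388]
(530, 355) 0.1 [-0.0664 -0.0818]
(530, 355) 0.11 [-0.0669 -0.0815]
(530, 355) 0.12 [-0.0674 -0.0812]
(530, 355) 0.13 [-0.0679 -0.0809]
(465, 205) 0.16 [-0.0097 -0.0378]
(557, 218) 0.16 [-0.0068 -0.0797]
(460, 250) 0.16 [-0.0301 -0.0397]
(545, 268) 0.16 [-0.03   -0.0789]
```

```bash
cat >> h.py <<'E'
from scipy.spatial.transform import Rotation as Ro
O=np.array([.541,.0423,0]);YAW=np.radians(-5.2)
Rb=Ro.from_euler('z',YAW)
def tgt_R(tilt,yaw=0):   # tool z down & tilted forward, tool y along bay y; yaw extra
    z=np.array([np.sin(tilt),0,-np.cos(tilt)]);y=np.array([0,1.,0]);x=np.cross(y,z)
    return Rb*Ro.from_euler('z',yaw)*Ro.from_matrix(np.c_[x,y,z])
def bay(p): return Rb.inv().apply(np.array(p)-O)
def world(p): return Rb.apply(p)+O
def delta(pbay,R):
    s=ctrl.get_state();R0=Ro.from_rotvec(s["tool_rot"])
    d=R0.inv().apply(world(pbay)-s["position"])*1e3
    r=np.degrees((R0.inv()*R).as_rotvec())
    return np.round(r,1),np.round(d,1)
def st():
    s=ctrl.get_state();R0=Ro.from_rotvec(s["tool_rot"])
    print("t",round(s["time"],2),"bay mm",np.round(bay(s["position"])*1e3,1),"F bay",np.round(Rb.inv().apply(s["ft_force"]),2),"q",np.round(s["joint_positions"],2),"g",round(s["grip_width"],2))
    print(np.round(R0.as_matrix(),3).tolist())
E
python3 - <<'E'
from h import *
st()
T=np.radians(20)
print(delta([-.045,-.06,.215],tgt_R(T)), world([-.045,-.06,.2]))
print(proj("top",world([-.04,-.06,.12])),proj("top",world([0,.115,.16])))
E
```

```text
t 0.1 bay mm [-335.5  527.   221.6] F bay [-0.74 -0.13 -0.13] q [-1.15  0.32 -0.07  1.45  0.02  1.37 -0.06] g 1.0
[[-0.92, 0.392, -0.001], [0.392, 0.92, -0.002], [-0.0, -0.002, -1.0]]
(array([ -3.2, -19.8, -17.7]), array([-456.7, -469.4,    7.4])) [ 0.49074725 -0.0133746   0.2       ]
[342.4923627  319.68868558] [261.89401422 280.56311708]
```

Emit:
step_arm --pt "0 0 0 -15 -15 -8 0" --pt "0 -2 -2 -45 -45 -15 0" --pt "0 -4 -4 -80 -82 -15 0" --pt "-1 -6 -5 -115 -118 -15 0" --pt "-1 -8 -7 -150 -154 -15 0" --pt "-1 -10 -9 -185 -190 -15 0" --pt "-2 -12 -10 -220 -226 -15 0" --pt "-2 -13 -11 -250 -257 -15 0" --newtons 20

```text
time: 1.1
position: [0.3845, 0.2601, 0.2379]
tool_rot: [0.307, 2.895, -0.016]
ft_force: [0.2, -0.4, 0.6]
grip_width: 0.172
```

Run:
```python
from h import *
st()
print(delta([-.045,-.06,.20],tgt_R(np.radians(20))))
```

```text
t 1.1 bay mm [-175.6  202.7  237.9] F bay [ 0.25 -0.36  0.6 ] q [-0.92 -0.21  0.1   2.    0.22  1.23  0.48] g 0.17
[[-0.952, 0.208, 0.225], [0.206, 0.978, -0.035], [-0.228, 0.013, -0.974]]
(array([-1.2, -6.8, -6.8]), array([-148.8, -245.8,   70.4]))
```

Emit:
step_arm --pt "0 -1 -1 -18 -30 5 0" --pt "0 -2 -2 -37 -61 12 0" --pt "0 -3 -3 -56 -92 18 0" --pt "-1 -4 -4 -75 -123 25 0" --pt "-1 -5 -5 -94 -154 32 0" --pt "-1 -6 -6 -112 -185 40 0" --pt "-1 -7 -7 -131 -216 47 0" --pt "-1 -7 -7 -149 -246 54 0"

```text
time: 2.1
position: [0.4863, -0.0128, 0.2155]
tool_rot: [0.124, 2.787, -0.031]
ft_force: [0.6, -1.0, -0.1]
grip_width: 0.004
```

Run:
```python
from h import *
import cv2
st()
print(delta([-.040,-.06,.15],tgt_R(np.radians(20))))
for n in("scene","top"):
    cv2.imwrite(f"pics/{n}1.png",optics.get_image(n)[:,:,::-1])
a=cv2.imread("pics/top1.png")[200:400,200:440]; cv2.imwrite("pics/tz1.png",cv2.resize(a,None,fx=3,fy=3,interpolation=cv2.INTER_CUBIC))
```

```text
t 2.1 bay mm [-49.5 -59.8 215.5] F bay [ 0.66 -0.9  -0.14] q [ 0.03 -0.29 -0.09  2.13  0.04  0.95  1.41] g 0.0
[[-0.935, 0.09, 0.343], [0.082, 0.996, -0.037], [-0.345, -0.006, -0.939]]
(array([-0.3,  0.2,  0.2]), array([13.7,  0.2, 64.8]))
```

View pics/tz1.png

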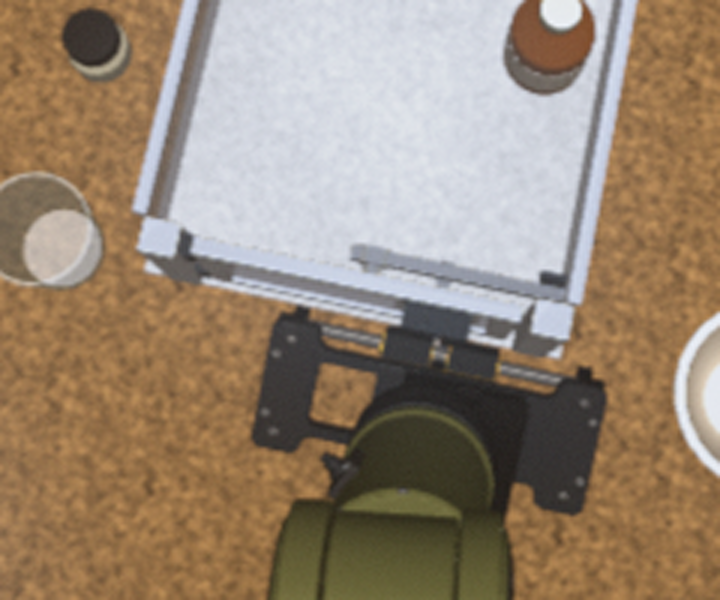

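Run:
```python
from h import *
for z in(.17,.145): print(delta([-.040,-.06,z],tgt_R(np.radians(14))))
```

```text
(array([-0.4,  6.1, -0.1]), array([ 7. ,  2.3, 45.8]))
(array([-0.4,  6.1, -0.1]), array([15.6,  2.4, 69.3]))
```

Emit:
step_arm --pt "0 1 0 0 1 2 0" --pt "0 2 0 1 1 10 0" --pt "0 4 0 3 2 20 0" --pt "0 5 0 5 2 30 0" --pt "0 6 0 8 2 42 0" --pt "0 6 0 11 2 52 0" --pt "0 6 0 14 2 61 0" --pt "0 6 0 16 2 69 0"

```text
time: 3.2
position: [0.4957, -0.0086, 0.1446]
tool_rot: [0.124, 2.893, -0.023]
ft_force: [0.2, 0.5, -0.9]
grip_width: 0.003
```

Run:
```python
from h import *
import cv2
st()
print(delta([-.040,-.06,.14],tgt_R(np.radians(14))))
```

```text
t 3.2 bay mm [-40.5 -54.8 144.6] F bay [ 0.13  0.52 -0.94] q [ 0.02 -0.13 -0.09  2.13  0.04  0.9   1.4 ] g 0.0
[[-0.966, 0.086, 0.243], [0.082, 0.996, -0.026], [-0.244, -0.006, -0.97]]
(array([-0.2,  0.1,  0.3]), array([ 0.7, -5.2,  4.6]))
```

Emit:
step_arm --pt "0 0 0 0 -1 1 0" --pt "0 0 0 0 -2 2 0" --pt "0 0 0 1 -3 3 0" --pt "0 0 0 1 -4 4 0" --pt "0 0 0 1 -5 5 0" --pt "0 0 0 1.5 -5 6 0" --pt "0 0 0 1.5 -5 6 0" --pt "0 0 0 1.5 -5 6 0"

```text
time: 4.2
position: [0.4956, -0.0135, 0.1392]
tool_rot: [0.124, 2.892, -0.023]
ft_force: [-0.2, 0.0, -0.4]
grip_width: 0.003
```

Emit:
step_arm --pt "0 0 0 0.2 0 1 0" --pt "0 0 0 0.5 0 2 0" --pt "0 0 0 0.7 0 3 0" --pt "0 0 0 1 0 4 0" --pt "0 0 0 1.2 0 5 0" --pt "0 0 0 1.2 0 5 0" --pt "0 0 0 1.2 0 5 0" --pt "0 0 0 1.2 0 5 0"

```text
time: 5.2
position: [0.4958, -0.0136, 0.1342]
tool_rot: [0.124, 2.892, -0.023]
ft_force: [-0.9, -0.2, 2.1]
grip_width: 0.004
```

Run:
```python
from h import *
st()
```

```text
t 5.2 bay mm [-40.  -59.8 134.2] F bay [-0.9  -0.32  2.05] q [ 0.03 -0.12 -0.08  2.14  0.04  0.88  1.41] g 0.0
[[-0.966, 0.086, 0.243], [0.082, 0.996, -0.026], [-0.245, -0.005, -0.97]]
```

Emit:
step_arm --pt "0 0 0 0.2 0 0.5 0" --pt "0 0 0 0.2 0 1 0" --pt "0 0 0 0.5 0 2 0" --pt "0 0 0 0.7 0 3 0" --pt "0 0 0 0.7 0 3 0" --pt "0 0 0 0.7 0 3 0" --pt "0 0 0 0.7 0 3 0" --pt "0 0 0 0.7 0 3 0"

```text
time: 6.2
position: [0.4957, -0.0137, 0.131]
tool_rot: [0.124, 2.892, -0.023]
ft_force: [-0.9, -0.1, 1.4]
grip_width: 0.0
```

Run:
```python
from h import *
st()
```

```text
t 6.2 bay mm [-40.  -59.8 131. ] F bay [-0.92 -0.17  1.43] q [ 0.03 -0.12 -0.08  2.14  0.04  0.87  1.41] g 0.0
[[-0.966, 0.086, 0.243], [0.082, 0.996, -0.026], [-0.244, -0.005, -0.97]]
```

Emit:
step_arm --pt "0 0 0 0.2 0 0.5 0" --pt "0 0 0 0.2 0 1 0" --pt "0 0 0 0.5 0 2 0" --pt "0 0 0 0.7 0 3 0" --pt "0 0 0 0.7 0 3 0" --pt "0 0 0 0.7 0 3 0" --pt "0 0 0 0.7 0 3 0" --pt "0 0 0 0.7 0 3 0"

```text
time: 7.2
position: [0.496, -0.0138, 0.128]
tool_rot: [0.124, 2.892, -0.024]
ft_force: [-0.5, -1.0, 3.2]
grip_width: 0.001
```

Emit:
step_arm --pt "0 0 0 0.2 0 0.5 0" --pt "0 0 0 0.2 0 1 0" --pt "0 0 0 0.5 0 2 0" --pt "0 0 0 0.7 0 3 0" --pt "0 0 0 0.7 0 3 0" --pt "0 0 0 0.7 0 3 0" --pt "0 0 0 0.7 0 3 0" --pt "0 0 0 0.7 0 3 0"

```text
time: 8.2
position: [0.4958, -0.0138, 0.1248]
tool_rot: [0.124, 2.892, -0.024]
ft_force: [-1.8, -1.5, 3.9]
grip_width: 0.008
```

Run:
```python
from h import *
import cv2
st()
a=optics.get_image("scene")[175:265,230:390,::-1]; cv2.imwrite("pics/sz2.png",cv2.resize(a,None,fx=5,fy=5,interpolation=cv2.INTER_CUBIC))
st()
```

```text
t 8.2 bay mm [-40.  -59.9 124.8] F bay [-1.67 -1.68  3.93] q [ 0.03 -0.11 -0.08  2.15  0.04  0.86  1.41] g 0.01
[[-0.966, 0.086, 0.243], [0.082, 0.996, -0.026], [-0.244, -0.006, -0.97]]
t 8.25 bay mm [-40.  -59.9 124.8] F bay [-1.33 -1.81  3.45] q [ 0.03 -0.11 -0.08  2.15  0.04  0.86  1.41] g 0.0
[[-0.966, 0.086, 0.243], [0.082, 0.996, -0.026], [-0.244, -0.006, -0.97]]
```

View pics/sz2.png

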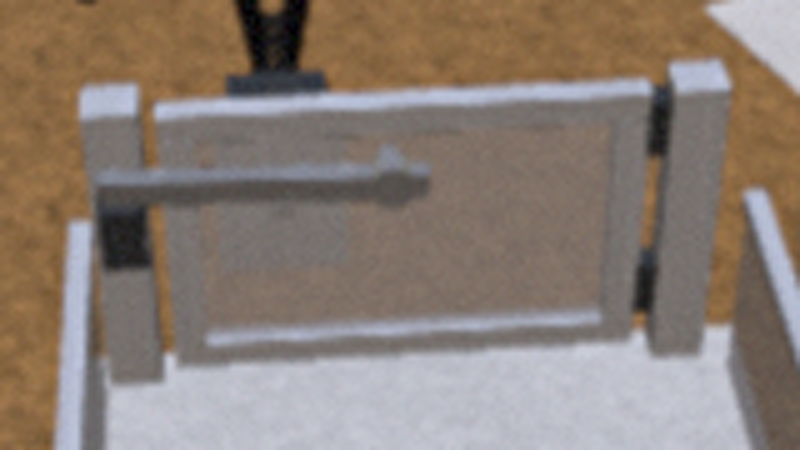

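Emit:
step_arm --pt "0 0 0 0.2 0 0.5 0" --pt "0 0 0 0.2 0 1 0" --pt "0 0 0 0.5 0 2 0" --pt "0 0 0 0.5 0 2 0" --pt "0 0 0 0.5 0 2 0" --pt "0 0 0 0.5 0 2 0" --pt "0 0 0 0.5 0 2 0" --pt "0 0 0 0.5 0 2 0"

```text
time: 9.25
position: [0.4959, -0.0137, 0.1228]
tool_rot: [0.124, 2.892, -0.023]
ft_force: [-1.4, -2.1, 3.4]
grip_width: 0.006
```

Run:
```python
from h import *
st()
```

```text
t 9.25 bay mm [-39.8 -59.9 122.8] F bay [-1.21 -2.25  3.4 ] q [ 0.03 -0.11 -0.08  2.15  0.04  0.85  1.41] g 0.01
[[-0.966, 0.086, 0.243], [0.082, 0.996, -0.026], [-0.245, -0.005, -0.97]]
```

Emit:
step_arm --pt "0 0 0 0.2 0 0.5 0" --pt "0 0 0 0.2 0 1 0" --pt "0 0 0 0.4 0 1.5 0" --pt "0 0 0 0.4 0 1.5 0" --pt "0 0 0 0.4 0 1.5 0" --pt "0 0 0 0.4 0 1.5 0" --pt "0 0 0 0.4 0 1.5 0" --pt "0 0 0 0.4 0 1.5 0"

```text
time: 10.25
position: [0.4958, -0.0137, 0.1212]
tool_rot: [0.124, 2.892, -0.023]
ft_force: [-1.5, -2.7, 3.8]
grip_width: 0.004
```

Run:
```python
from h import *
st()
```

```text
t 10.25 bay mm [-40.  -59.9 121.2] F bay [-1.27 -2.8   3.76] q [ 0.03 -0.1  -0.08  2.15  0.04  0.85  1.41] g 0.0
[[-0.966, 0.086, 0.243], [0.082, 0.996, -0.026], [-0.244, -0.005, -0.97]]
```

Emit:
step_arm --pt "0 0 0 0.2 0 0.5 0" --pt "0 0 0 0.2 0 1 0" --pt "0 0 0 0.4 0 1.5 0" --pt "0 0 0 0.4 0 1.5 0" --pt "0 0 0 0.4 0 1.5 0" --pt "0 0 0 0.4 0 1.5 0" --pt "0 0 0 0.4 0 1.5 0" --pt "0 0 0 0.4 0 1.5 0"

```text
time: 11.25
position: [0.4958, -0.0137, 0.1197]
tool_rot: [0.124, 2.892, -0.023]
ft_force: [-1.3, -3.1, 4.0]
grip_width: 0.009
```

Run:
```python
from h import *
import cv2
st()
a=optics.get_image("scene")[175:265,230:390,::-1]; cv2.imwrite("pics/sz3.png",cv2.resize(a,None,fx=5,fy=5,interpolation=cv2.INTER_CUBIC))
a=optics.get_image("top")[255:345,230:410,::-1]; cv2.imwrite("pics/tz3.png",cv2.resize(a,None,fx=4.4,fy=4.4,interpolation=cv2.INTER_CUBIC))
st()
```

```text
t 11.25 bay mm [-39.9 -59.9 119.7] F bay [-1.03 -3.21  4.03] q [ 0.03 -0.1  -0.08  2.16  0.04  0.85  1.41] g 0.01
[[-0.966, 0.086, 0.243], [0.082, 0.996, -0.026], [-0.245, -0.005, -0.97]]
t 11.35 bay mm [-39.9 -59.8 119.7] F bay [-0.23 -1.91  3.73] q [ 0.03 -0.1  -0.08  2.16  0.04  0.85  1.41] g 0.01
[[-0.966, 0.086, 0.243], [0.082, 0.996, -0.026], [-0.245, -0.005, -0.97]]
```

View pics/sz3.png

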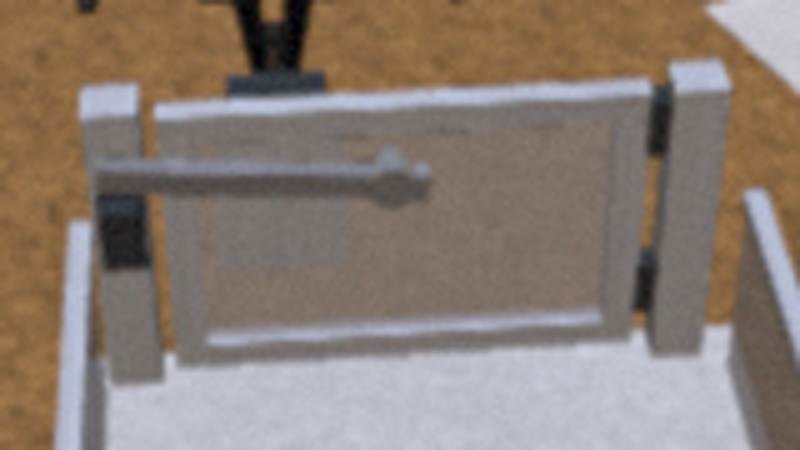

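View pics/tz3.png

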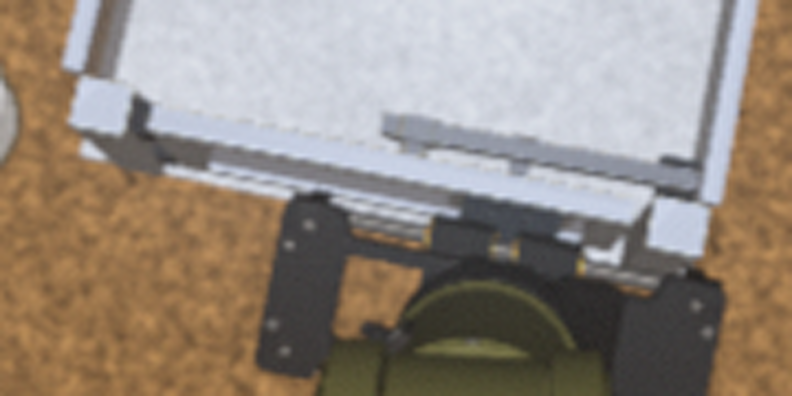

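Emit:
step_arm --pt "0 0 0 0.2 0 0.5 0" --pt "0 0 0 0.2 0 1 0" --pt "0 0 0 0.4 0 1.5 0" --pt "0 0 0 0.4 0 1.5 0" --pt "0 0 0 0.4 0 1.5 0" --pt "0 0 0 0.4 0 1.5 0" --pt "0 0 0 0.4 0 1.5 0" --pt "0 0 0 0.4 0 1.5 0"

```text
time: 12.35
position: [0.4968, -0.014, 0.1192]
tool_rot: [0.124, 2.89, -0.024]
ft_force: [-1.1, -3.8, 7.5]
grip_width: 0.0
```

Run:
```python
from h import *
st()
```

```text
t 12.35 bay mm [-38.9 -60.1 119.2] F bay [-0.75 -3.84  7.47] q [ 0.03 -0.1  -0.08  2.16  0.04  0.84  1.41] g 0.0
[[-0.966, 0.086, 0.245], [0.082, 0.996, -0.027], [-0.247, -0.006, -0.969]]
```

Emit:
step_arm --pt "0 0 0 -1 0 0 0" --pt "0 0 0 -2 0 0.1 0" --pt "0 0 0 -3 0 0.2 0" --pt "0 0 0 -4 0 0.2 0" --pt "0 0 0 -5 0 0.3 0" --pt "0 0 0 -5 0 0.3 0" --pt "0 0 0 -5 0 0.3 0" --pt "0 0 0 -5 0 0.3 0"

```text
time: 13.35
position: [0.501, -0.0146, 0.1194]
tool_rot: [0.125, 2.891, -0.024]
ft_force: [-0.4, -4.1, 5.1]
grip_width: 0.005
```

Run:
```python
from h import *
st()
```

```text
t 13.35 bay mm [-34.7 -60.3 119.4] F bay [-0.01 -4.14  5.11] q [ 0.03 -0.09 -0.08  2.15  0.04  0.84  1.41] g 0.0
[[-0.966, 0.087, 0.244], [0.083, 0.996, -0.027], [-0.245, -0.006, -0.969]]
```

Emit:
step_arm --pt "0 0 0 -1 0 0.3 0" --pt "0 0 0 -2 0 0.5 0" --pt "0 0 0 -3 0 0.7 0" --pt "0 0 0 -4 0 1 0" --pt "0 0 0 -5 0 1.2 0" --pt "0 0 0 -5 0 1.2 0" --pt "0 0 0 -5 0 1.2 0" --pt "0 0 0 -5 0 1.2 0"

```text
time: 14.35
position: [0.5062, -0.0151, 0.1195]
tool_rot: [0.125, 2.891, -0.024]
ft_force: [-2.2, -3.4, 5.5]
grip_width: 0.009
```

Run:
```python
from h import *
import cv2
st()
a=optics.get_image("scene")[175:265,230:390,::-1]; cv2.imwrite("pics/sz4.png",cv2.resize(a,None,fx=5,fy=5,interpolation=cv2.INTER_CUBIC))
```

```text
t 14.35 bay mm [-29.5 -60.3 119.5] F bay [-1.83 -3.61  5.46] q [ 0.03 -0.08 -0.08  2.14  0.04  0.84  1.41] g 0.01
[[-0.966, 0.087, 0.244], [0.083, 0.996, -0.027], [-0.245, -0.006, -0.969]]
```

View pics/sz4.png

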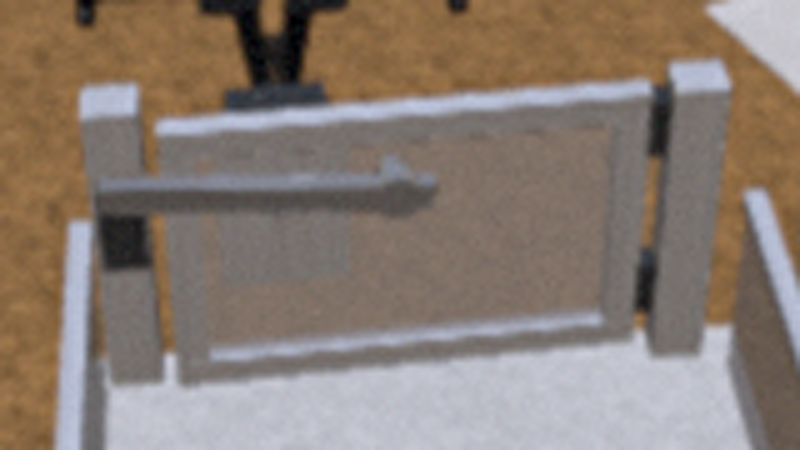

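```bash
cat >> h.py <<'E'
def arc(th,z,off=-.036,r=.175):
    c,s=np.cos(th),np.sin(th); return [c*off+s*r, .115+s*off-c*r, z]
E
python3 - <<'E'
from h import *
for th in(.037,.1,.15,.2,.25,.3): print(th,np.round(arc(th,.1195),4),delta(arc(th,.1195),tgt_R(np.radians(14),th)))
E
```

```text
0.037 [-0.0295 -0.0612  0.1195] (array([-0.8,  0.2, -1.8]), array([ 0. , -0.9, -0. ]))
0.1 [-0.0183 -0.0627  0.1195] (array([-1.7,  0.2, -5.3]), array([-10.8,  -2.5,   2.7]))
0.15 [-0.0094 -0.0634  0.1195] (array([-2.4,  0.2, -8. ]), array([-19.4,  -3.2,   4.9]))
0.2 [-0.0005 -0.0637  0.1195] (array([ -3.1,   0.2, -10.8]), array([-28. ,  -3.5,   7.1]))
0.25 [ 0.0084 -0.0635  0.1195] (array([ -3.8,   0.2, -13.6]), array([-36.7,  -3.4,   9.3]))
0.3 [ 0.0173 -0.0628  0.1195] (array([ -4.5,   0.2, -16.4]), array([-45.3,  -2.7,  11.5]))
```

Emit:
step_arm --pt "-0.5 0 -1 -4 -0.5 1 0" --pt "-1 0 -2.5 -7 -1 1.8 0" --pt "-1.5 0.2 -4 -10.8 -2 2.7 0" --pt "-2 0.2 -6 -15 -2.5 3.8 0" --pt "-2.4 0.2 -8 -19.4 -3 4.9 0" --pt "-2.7 0.2 -9.5 -24 -3.4 6.1 0" --pt "-3.1 0.2 -10.8 -28 -3.5 7.1 0" --pt "-3.1 0.2 -10.8 -28 -3.5 7.1 0"

```text
time: 15.4
position: [0.5353, -0.0199, 0.1195]
tool_rot: [-0.159, 2.893, 0.022]
ft_force: [1.2, 0.5, 4.8]
grip_width: 0.005
```

Run:
```python
from h import *
import cv2
st()
a=optics.get_image("scene")[175:265,230:390,::-1]; cv2.imwrite("pics/sz5.png",cv2.resize(a,None,fx=5,fy=5,interpolation=cv2.INTER_CUBIC))
for th in(.25,.3,.35): print(th,np.round(arc(th,.1195),4),delta(arc(th,.1195),tgt_R(np.radians(14),th)))
```

```text
t 15.4 bay mm [-1.000e-01 -6.250e+01  1.195e+02] F bay [1.19 0.64 4.76] q [ 0.04 -0.01 -0.03  2.07 -0.04  0.84  1.71] g 0.0
[[-0.964, -0.11, 0.241], [-0.106, 0.994, 0.028], [-0.242, 0.002, -0.97]]
0.25 [ 0.0084 -0.0635  0.1195] (array([-0.6,  0. , -2.8]), array([-8.1, -2.7,  2. ]))
0.3 [ 0.0173 -0.0628  0.1195] (array([-1.3,  0. , -5.6]), array([-16.7,  -3.8,   4.1]))
0.35 [ 0.0262 -0.0617  0.1195] (array([-2. ,  0. , -8.3]), array([-25.3,  -4.5,   6.3]))
```

View pics/sz5.png

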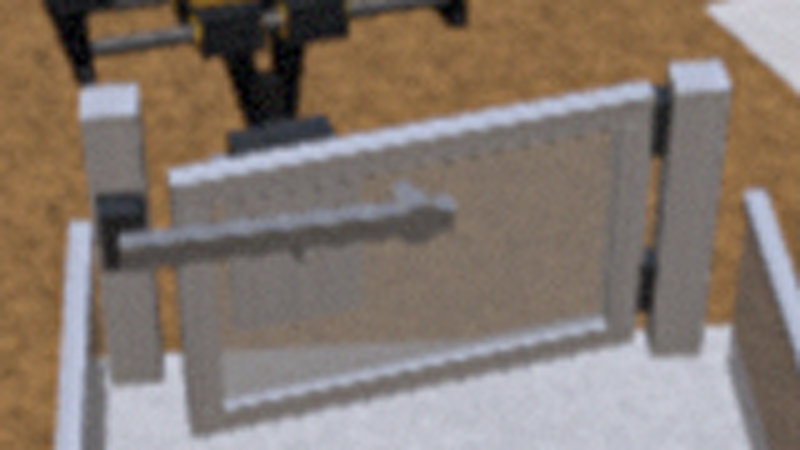

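Emit:
step_arm --pt "-0.3 0 -1 -3 -1 0.7 0" --pt "-0.5 0 -2 -6 -2 1.5 0" --pt "-0.7 0 -3 -10 -3 2.5 0" --pt "-1 0 -4.5 -13.5 -3.5 3.3 0" --pt "-1.3 0 -5.6 -17 -3.8 4.1 0" --pt "-1.6 0 -7 -21 -4.2 5.2 0" --pt "-2 0 -8.3 -25 -4.5 6.3 0" --pt "-2 0 -8.3 -25 -4.5 6.3 0"

```text
time: 16.45
position: [0.5611, -0.0206, 0.1194]
tool_rot: [-0.375, 2.874, 0.049]
ft_force: [0.4, 3.9, 6.1]
grip_width: 0.006
```

Run:
```python
from h import *
st()
for z in (.13,.148): print(delta(arc(.35,z,-.042),tgt_R(np.radians(14),.35)))
```

```text
t 16.45 bay mm [ 25.7 -60.8 119.4] F bay [0.06 3.9  6.11] q [ 0.06  0.05 -0.02  2.01 -0.09  0.85  1.92] g 0.01
[[-0.938, -0.257, 0.234], [-0.249, 0.967, 0.064], [-0.242, 0.002, -0.97]]
(array([ 0.1,  0. , -0. ]), array([  3.1,  -1. , -11.7]))
(array([ 0.1,  0. , -0. ]), array([ -1.3,  -1. , -29.1]))
```

Release the lever (up and slightly back), then push on the solid top of the block.

Emit:
step_arm --pt "0 0 0 2 0 -1 0" --pt "0 0 0 4 0 -3 0" --pt "0 0 0 4 0 -7 0" --pt "0 0 0 3 -1 -12 0" --pt "0 0 0 2 -1 -17 0" --pt "0 0 0 1 -1 -22 0" --pt "0 0 0 0 -1 -26 0" --pt "0 0 0 -1 -1 -29 0"

```text
time: 17.45
position: [0.5546, -0.0249, 0.1473]
tool_rot: [-0.374, 2.877, 0.046]
ft_force: [-0.1, -0.2, -0.2]
grip_width: 0.007
```

Run:
```python
from h import *
import cv2
st()
a=optics.get_image("scene")[155:335,200:440,::-1]; cv2.imwrite("pics/sz6.png",cv2.resize(a,None,fx=3.3,fy=3.3,interpolation=cv2.INTER_CUBIC))
for th in np.arange(.4,1.65,.15):
  yw=min(th,.75); a=th-yw; off=-(.026+.0092*np.cos(a)+.015*np.sin(a))
  print(round(th,2),np.round(arc(th,.148,off),4),*delta(arc(th,.148,off),tgt_R(np.radians(14),yw)))
```

```text
t 17.45 bay mm [ 19.6 -65.7 147.3] F bay [-0.11 -0.25 -0.16] q [ 0.06  0.01 -0.02  1.99 -0.09  0.91  1.92] g 0.01
[[-0.939, -0.255, 0.232], [-0.248, 0.967, 0.062], [-0.24, 0.0, -0.971]]
0.4 [ 0.0357 -0.0599  0.148 ] [-0.7 -0.  -2.8] [-16.3  -0.    3.9]
0.55 [ 0.0615 -0.0526  0.148 ] [ -2.8  -0.  -11.2] [-42.2  -1.9  10.3]
0.7 [ 0.0858 -0.0415  0.148 ] [ -4.8  -0.  -19.5] [-68.1   0.1  16.7]
0.85 [ 0.1073 -0.028   0.148 ] [ -5.5  -0.  -22.3] [-92.1   5.5  22.7]
1.0 [ 0.1264 -0.0121  0.148 ] [ -5.5  -0.  -22.3] [-114.8   13.9   28.4]
1.15 [0.1433 0.0067 0.148 ] [ -5.5  -0.  -22.3] [-136.5   25.8   33.7]
1.3 [0.1575 0.028  0.148 ] [ -5.5  -0.  -22.3] [-156.5   41.    38.7]
1.45 [0.1686 0.0515 0.148 ] [ -5.5  -0.  -22.3] [-174.4   59.2   43.2]
1.6 [0.1762 0.0768 0.148 ] [ -5.5  -0.  -22.3] [-189.8   80.4   47. ]
```

View pics/sz6.png

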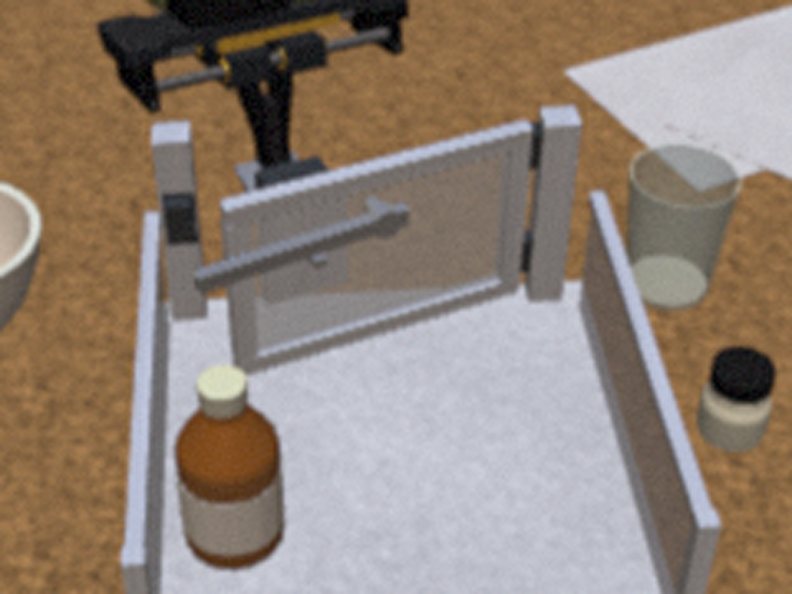

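Run:
```python
from h import *
for n,uv,z in(("top",(387,203),.135),("scene",(267,272),.135)):
  b=bay(ray(n,uv,z)); print(b, np.hypot(b[0],b[1]-.115))
```

```text
[ 0.21973216 -0.10310598  0.135     ] 0.30960045116514173
[ 0.21907315 -0.10203221  0.135     ] 0.30837643279808885
```

Emit:
step_arm --pt "0 0 0 -7 0 2 0" --pt "-0.7 0 -2.8 -16 0 4 0" --pt "-1.5 0 -6 -27 -1 6.5 0" --pt "-2.2 0 -9 -36 -2 8.5 0" --pt "-3 0 -12 -45 -2 11 0" --pt "-4 0 -15 -54 -1 13 0" --pt "-4.8 0 -18.5 -63 0 15.5 0" --pt "-5 0 -20 -70 0 17 0"

```text
time: 18.5
position: [0.6247, -0.0062, 0.147]
tool_rot: [-0.886, 2.771, 0.11]
ft_force: [-2.2, -0.3, 0.7]
grip_width: 0.001
```

Run:
```python
from h import *
import cv2
st()
a=optics.get_image("scene")[155:335,200:440,::-1]; cv2.imwrite("pics/sz7.png",cv2.resize(a,None,fx=3.3,fy=3.3,interpolation=cv2.INTER_CUBIC))
for th in np.arange(.7,1.65,.15):
  yw=min(th,.75); a=th-yw; off=-(.026+.0092*np.cos(a)+.015*np.sin(a))
  print(round(th,2),np.round(arc(th,.148,off),4),*delta(arc(th,.148,off),tgt_R(np.radians(14),yw)))
```

```text
t 18.5 bay mm [ 87.8 -40.8 147. ] F bay [-2.19 -0.53  0.67] q [ 0.08  0.18 -0.03  1.8  -0.18  0.98  2.33] g 0.0
[[-0.791, -0.58, 0.194], [-0.563, 0.814, 0.141], [-0.24, 0.002, -0.971]]
0.7 [ 0.0858 -0.0415  0.148 ] [ 0.2 -0.1  0.6] [ 2.6  0.9 -1.4]
0.85 [ 0.1073 -0.028   0.148 ] [-0.5 -0.  -2.2] [-21.7  -2.9   4.6]
1.0 [ 0.1264 -0.0121  0.148 ] [-0.5 -0.  -2.2] [-45.9  -3.3  10.6]
1.15 [0.1433 0.0067 0.148 ] [-0.5 -0.  -2.2] [-70.2  -0.   16.6]
1.3 [0.1575 0.028  0.148 ] [-0.5 -0.  -2.2] [-94.1   6.8  22.6]
1.45 [0.1686 0.0515 0.148 ] [-0.5 -0.  -2.2] [-117.1   17.4   28.3]
1.6 [0.1762 0.0768 0.148 ] [-0.5 -0.  -2.2] [-138.7   31.6   33.7]
```

View pics/sz7.png

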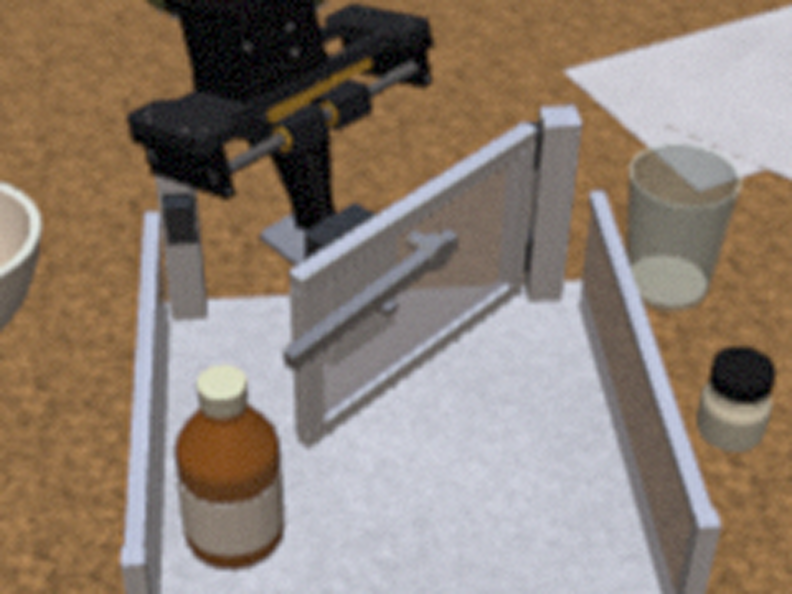

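Emit:
step_arm --pt "0 0 0 -8 -1 2 0" --pt "0 0 0 -17 -2 4 0" --pt "0 0 0 -26 -3 6 0" --pt "0 0 0 -35 -3 8 0" --pt "0 0 0 -44 -3 10 0" --pt "0 0 0 -53 -2 12.5 0" --pt "0 0 0 -62 -1 14.5 0" --pt "0 0 0 -70 0 16.5 0"

```text
time: 19.55
position: [0.6836, 0.0359, 0.1486]
tool_rot: [-0.885, 2.77, 0.11]
ft_force: [-0.8, -1.0, 0.9]
grip_width: 0.004
```

Run:
```python
from h import *
import cv2
st()
a=optics.get_image("scene")[155:335,200:440,::-1]; cv2.imwrite("pics/sz8.png",cv2.resize(a,None,fx=3.3,fy=3.3,interpolation=cv2.INTER_CUBIC))
for th in np.arange(1.15,1.65,.1):
  yw=min(th,.72); a=th-yw; off=-(.026+.0092*np.cos(a)+.015*np.sin(a))
  print(round(th,2),np.round(arc(th,.148,off),4),*delta(arc(th,.148,off),tgt_R(np.radians(14),yw)))
```

```text
t 19.55 bay mm [142.6   6.6 148.6] F bay [-0.73 -1.06  0.9 ] q [ 0.02  0.29 -0.05  1.66 -0.15  0.99  2.24] g 0.0
[[-0.791, -0.58, 0.196], [-0.562, 0.815, 0.141], [-0.241, 0.001, -0.97]]
1.15 [0.1431 0.0064 0.148 ] [-0.1  0.  -0.6] [ 1.  -1.1  0.4]
1.25 [0.153  0.0204 0.148 ] [-0.1  0.  -0.6] [-15.1   3.1   4.4]
1.35 [0.1615 0.0354 0.148 ] [-0.1  0.  -0.6] [-30.8   8.9   8.4]
1.45 [0.1686 0.0514 0.148 ] [-0.1  0.  -0.6] [-46.1  16.4  12.2]
1.55 [0.1741 0.0681 0.148 ] [-0.1  0.  -0.6] [-60.7  25.5  15.9]
```

View pics/sz8.png

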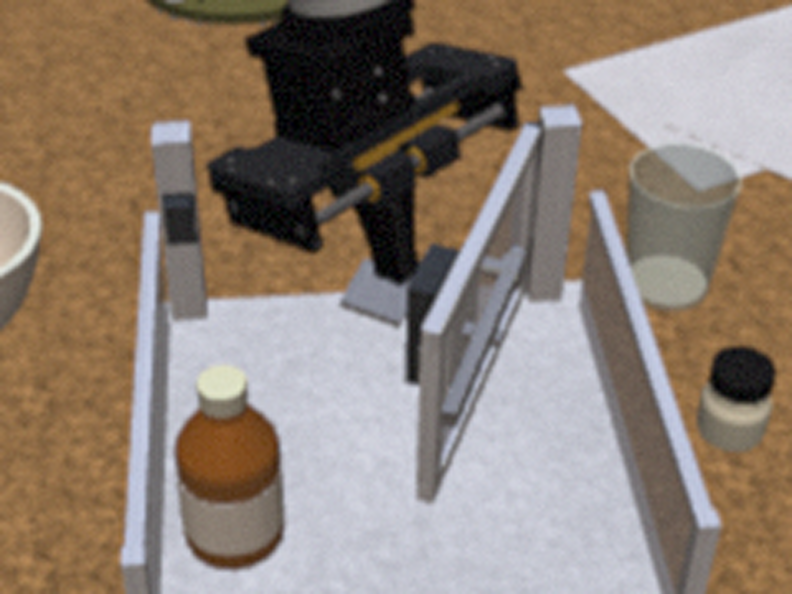

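Emit:
step_arm --pt "0 0 0 -8 1 2 0" --pt "0 0 0 -17 3 4.5 0" --pt "0 0 0 -26 7 7 0" --pt "0 0 0 -35 11 9 0" --pt "0 0 0 -43 15 11 0" --pt "0 0 0 -51 19.5 13.5 0" --pt "0 0 0 -57 23 15 0" --pt "0 0 0 -61 25.5 16 0"

```text
time: 20.6
position: [0.7198, 0.0933, 0.1477]
tool_rot: [-0.885, 2.77, 0.11]
ft_force: [-0.9, -0.5, -0.6]
grip_width: 0.005
```

Emit:
step_arm --pt "0 0 0 0 0 0 0" --pt "0 0 0 3 -1 0 0" --pt "0 0 0 10 -4 0 0" --pt "0 0 0 20 -8 -4 0" --pt "0 0 0 30 -12 -10 0" --pt "0 0 0 30 -12 -25 0" --pt "0 0 0 30 -12 -45 0" --pt "0 0 0 30 -12 -60 0"

```text
time: 21.6
position: [0.6918, 0.0579, 0.2016]
tool_rot: [-0.884, 2.767, 0.109]
ft_force: [-0.4, -0.1, 0.2]
grip_width: 0.002
```

Run:
```python
from h import *
import cv2
st()
a=optics.get_image("scene")[155:335,200:440,::-1]; cv2.imwrite("pics/sz9.png",cv2.resize(a,None,fx=3.3,fy=3.3,interpolation=cv2.INTER_CUBIC))
a=optics.get_image("top")[:,:,::-1];cv2.imwrite("pics/t9.png",a)
```

```text
t 21.6 bay mm [148.7  29.2 201.6] F bay [-0.42 -0.18  0.16] q [-0.01  0.27 -0.05  1.58 -0.13  1.09  2.18] g 0.0
[[-0.79, -0.58, 0.199], [-0.563, 0.815, 0.141], [-0.244, -0.0, -0.97]]
```

View pics/sz9.png

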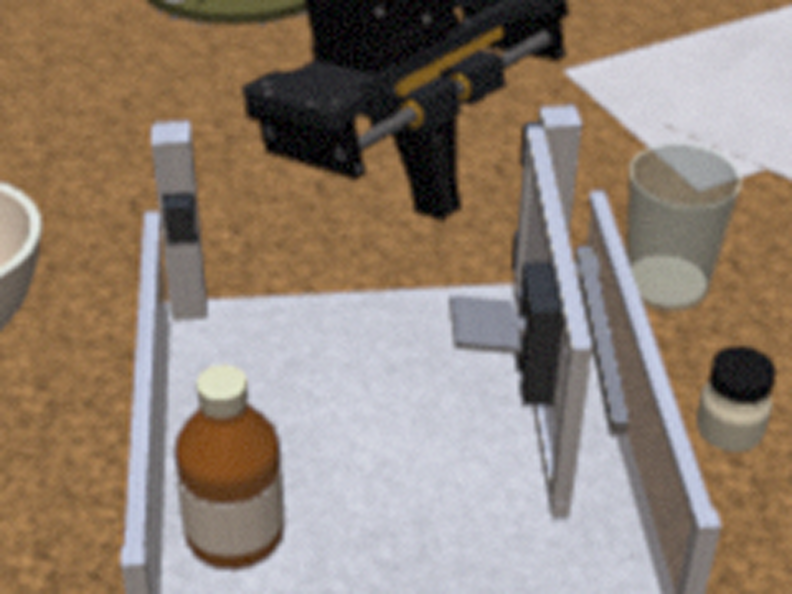

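View pics/t9.png

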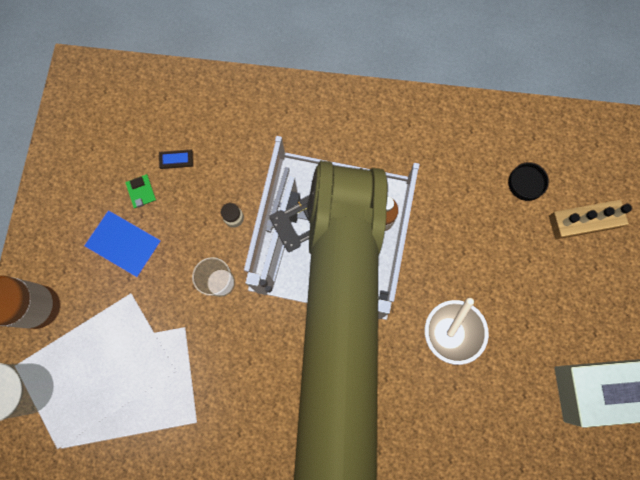

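Emit:
step_arm --pt "0 0 0 0 0 -10 0" --pt "0 0 0 0 0 -20 0" --pt "0 0 0 0 0 -30 0" --pt "0 0 0 0 0 -35 0" --pt "0 0 0 0 0 -35 0" --pt "0 0 0 0 0 -35 0" --pt "0 0 0 0 0 -35 0" --pt "0 0 0 0 0 -35 0"

```text
time: 22.7
position: [0.6841, 0.0528, 0.2323]
tool_rot: [-0.885, 2.771, 0.11]
ft_force: [0.7, -1.0, 1.0]
grip_width: 0.003
```

Run:
```python
from h import *
import cv2
st()
i=optics.get_image("scene")[:,:,::-1]
o=cv2.imread("pics/sz9.png"); a=cv2.resize(i[155:335,200:440],None,fx=3.3,fy=3.3,interpolation=cv2.INTER_CUBIC)
print("gate/bottle change", cv2.absdiff(o,a)[230:].mean())
s0=cv2.imread("pics/scene0.png")
for n,(u0,u1,v0,v1) in dict(bottle=(250,290,262,330),jar=(408,440,258,295),mortar=(150,218,205,262),beaker=(395,425,200,250)).items():
    print(n,cv2.absdiff(s0,i)[v0:v1,u0:u1].mean())
for p in ([0,.115,.16],[.230,.115,.16]): print(proj("scene",world(p)))
print(ctrl.close_job())
```

```text
t 22.7 bay mm [141.6  23.4 232.3] F bay [ 0.78 -0.89  0.98] q [-0.    0.24 -0.05  1.55 -0.13  1.15  2.18] g 0.0
[[-0.791, -0.58, 0.195], [-0.562, 0.815, 0.141], [-0.241, 0.001, -0.971]]
gate/bottle change 1.9976030913530913
bottle 7.978186274509804
jar 6.266891891891892
mortar 7.484262125902993
beaker 6.918888888888889
[361.3861261  192.13628355]
[381.29657452 260.28685489]
the job is handed in; nothing more can be done
None
```

The gate stands open at about 1.55 rad, roughly square to the front of the bay, with the lever let go. I handed the job in at about 22.8 s; no verdict is reported.

**What I did:** I pressed the paddle down by feel with the shut fingers until the buffered stop, reading about 7.5 N. With the paddle held down, I pushed the gate to about 0.35 rad, where the scene picture showed the bar well past the catch. I then let the lever go and pushed the top of the push block round in steps, at about 0.45 rad/s at most. Finally I backed off and lifted the tool to 232 mm.

**Last checks:**
- **Gate:** in the last scene picture I viewed, its top edge ran to about pixel (383, 259). The prediction for 1.57 rad is (381, 260). After the final lift, the gate part of the picture was nearly unchanged.
- **Contact:** at the end the arm touched nothing and the force reading was within noise (1–2 N).
- **Bystanders:** the bottle, jar, mortar and beaker looked to be where they began. As a number, I only have a picture difference of 6–8 grey levels in each one's region. That is above the 2 of the gate check, but the two are not like for like, and I did not settle why.

**What disagreed:** the two cameras differed by about 3 mm on the bay's position, so I used the mean. While the lever was pressed there was also a sideways force of up to about 4 N that I could not explain; it was gone once the lever was let go.

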